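Set the trimmer with the tuning tool

TASK

Take the plastic tuning tool out of its wooden block, set its blade in the slotted trimmer screw of the open control module (not its twin with the domed sealed cap) and turn the screw until its pointer stands at the long raised mark. Then put the tool back upright in its block and let go.

Things in the scene. Friction and masses are not known exactly. Their poses are not given: they have to be found in the camera images.
- tuner_grip (a point): White plastic tuning tool, 106 mm long, upright in the wooden block. Point: middle of its flat grip (30 mm along x, 14 thick along y, 58 tall; z up the tool). Below it a round flange (48 mm across, 6 thick, underside 36 mm below the point), a 12 mm shank, a flat blade with its tip 78 mm below the point, 20 mm wide along x (in the grip's plane), 4 thick, same either way round. About 60 g.
- trim_slot (a point): Slotted trimmer: white round screw, 40 mm, on a fixed grey module 84 mm square (its twin has a domed cap without slot). Point: middle of the slot's floor, 48 mm above the table; turns with the screw: x along the slot to the small white pointer at one end, z up. Slot 12 mm deep, open-ended, 6 mm wide below, flaring to 18 at the top. The blade goes in 10 to 12 mm, with 6 degrees of play either way.
- trim (a joint): Angle of the trimmer screw in rad: 0 with the pointer at the long raised white mark on the module, positive anticlockwise of it seen from above. Starts at 0.8 to 1.4, so it has to turn clockwise. Stays where it is left (friction 0.04 N m, damping 0.02 N m s/rad); end stops at -0.6 and 1.8.
- stand_hole (a point): The tool's wooden block (64 mm square, 56 high, fixed). Point: centre of the mouth of the round well in its top, 34 mm across, 50 deep. The tool hangs in it by the flange resting on the top face; its grip's middle is then 36 mm above this point. Which way the grip faces does not matter.
Mind the look-alikes: they are no part of the job. What is shaped like the part that bears tuner_grip but orange or yellow is not meant.

How it is judged:
On the way, in this order (a step that is already met when the one before it is completed fails the run):
1. the tool's blade sits in the slot of the trimmer screw: tool upright (15 degrees), within 15 mm of the screw's middle, tip down in the slot (not more than 10 mm above its floor) (horizontal distance between tuner_grip and trim_slot below 0.015 m and z of tuner_grip in the frame of trim_slot between 0.06 and 0.088 m and angle between tuner_grip's own z axis and vertical below 0.26 rad), for 0.1 s.
2. with the blade in the slot, the pointer comes to the long mark, within 15 degrees (all of step 1 and value of joint trim between -0.26 and 0.26 rad), for 0.1 s.
At the end, for the whole second after the job is handed in: The pointer stands within 15 degrees (0.26 rad) of the long raised mark, and the tool hangs upright (within 11 degrees) in its block's well: grip within 18 mm of the well's axis, its flange down on the block within 8 mm (value of joint trim between -0.26 and 0.26 rad and horizontal distance between tuner_grip and stand_hole below 0.018 m and z of tuner_grip in the frame of stand_hole between 0.028 and 0.044 m and angle between tuner_grip's own z axis and vertical below 0.2 rad); the robot touches nothing.
It also fails if it takes over 61 s, if anything falls off the work surface, if the arm or the gripper's body presses on something with over 40 N, if the wrist force passes 120 N, or if a joint passes its speed limit or range.

ROBOT

A 6-joint arm with a two-finger parallel gripper is mounted at the origin on a cart in front of the work surface, level with it; the furniture and walls round the work are solid. World frame = base frame: x ahead of the robot, y to its left, z up, the work surface at z = 0. Lengths are in m, angles in rad, forces in N, time in s.
With the tool pointing down it reaches from about 0.325 to 0.925 m from the base axis. Payload 3.1 kg.
Tool frame: the origin (TCP) lies midway between the tips of the shut fingers; the grasp point (between the pads) lies 19 mm behind it; z points along the fingers, x is the direction in which the jaws open and shut, and the axes are right-handed (so a half turn about z gives the same grasp; the last joint's range is limited). The gripper opens to 85 mm and grips with 20 to 120 N. Pads are 22 mm wide; open, the fingers measure 114 mm over their backs; the gripper's body (76 mm by 85 mm) begins 54 mm behind the grasp point. The pads swing forward as they close: fully open they stand 13 mm farther back than shut.
Start: joints at [-1.274, 0.217, 1.613, -0, 1.311, -0.112], TCP at [0.248, -0.574, 0.231] pointing down, gripper open.
Joint ranges: [-2.75, 2.75], [-0.78, 2.1], [0.31, 2.55], [-1.13, 4.27], [0.13, 2.63], [-2.58, 2.58]. Speed limits (rad/s): [2.79, 2.79, 3.14, 3.14, 3.14, 3.14].

INTERFACE

Orientations are given as [roll, pitch, yaw] about the fixed x, y, z axes, in that order (R = Rz(yaw) Ry(pitch) Rx(roll)).
In Python, from plant import telemetry, cams, arm gives the robot as it stands.
- The arm moves only by the tool apply_moves, never from a script. Its argument "steps" is text: rows parted by semicolons, each of 7 numbers parted by spaces: the shift along the tool's x, y, z in m, then the turn, a rotation vector about the tool's x, y, z in rad, then the opening, from 0 (shut) to 1 (fully open). A call has 1 to 5 rows; each row is the pose to reach, as a shift and turn from the pose commanded when the call began, along the tool's axes at that moment; what a row does not reach only later rows make up. A row lasts 1/8 s, in which the tool goes at most 62.5 mm and 10.7 degrees, less where a joint would pass 70% of its speed; a pose out of reach is approached as far as the arm can. A call with a gripper value outside its range is refused whole. The fingers move at their own pace and stop on an object; the grip force is fixed at half the most. Time passes only in rows, so rows that repeat a pose let the fingers close. It gives the time, the measured TCP pose, the force and the opening at its end, in the units of the state.
- telemetry.get_obs(): the state, without advancing time (a new reading comes with each control period).
- cams.camera(name): name is "scene" or "top"; returns a dict with "color" (480x640x3 uint8, red, green, blue), "depth" (480x640 float32, m along the optical axis (not along the pixel's ray), 0 where there is no reading), "camera_matrix" (3x3 intrinsics, pixels), "R" (3x3) and "t" (3): a world point X has camera coordinates R X + t. Camera axes: x right, y down, z forward; pixel columns grow to the right and rows downward; lengths in m; the calibration is good to about 2 mm. A picture is of the moment at which its call begins.
- arm.finish_job(): hands the job in, once; it reports no verdict.
The state is a dict: "t": time; "qpos": joint angles; "qd": joint speeds; "effort": joint torques, N m; "tcp_pos": TCP position; "ee_rot": TCP orientation; "force": force on the tool from outside, world axes, zero at the start; "moment": the same for the moment, N m; "grip_width": opening from 0.0 (shut) to 1.0 (fully open).
Only numpy, scipy, OpenCV 4.12 (cv2) and the standard library are available. Lean on these libraries where they do the work, as an engineer would, in place of code of your own. Each camera call takes 0.05 s, during which the arm holds its last target.

## Working session

There is one attempt and no reset: what is moved stays moved. The work goes in short steps, Python scripts to look and compute and a tool call to move; the robot and the scene stay as the last step left them, time stands still between calls to the robot, and variables do not carry over. Pictures are saved under pics/ and viewed, and the job is handed in when it is done.

Besides the shell and the picture viewer there is one more tool, called after ">>>" as name(argument=value, ...) on one line, values as JSON. apply_moves: Moves the arm, as the interface text tells. Its arguments: {"type":"object","properties":{"steps":{"type":"string"}},"required":["steps"]}

```bash
ls; mkdir -p pics
python3 - <<'E'
from plant import telemetry, cams
import cv2, numpy as np
print(telemetry.get_obs())
for n in ("scene","top"):
    c=cams.camera(n); cv2.imwrite(f"pics/{n}0.png",c["color"][:,:,::-1]); np.savez(f"{n}0.npz",**c)
    print(n,c["camera_matrix"].tolist(),c["R"].tolist(),c["t"].tolist())
E
```

```text
pics
{'t': 0.0, 'qpos': array([-1.27422566e+00,  2.17762856e-01,  1.61493257e+00,  3.69836881e-05,
        1.31129161e+00, -1.12197557e-01]), 'qd': array([-8.13559143e-04, -9.64870187e-04, -4.43152969e-05,  5.94960734e-04,
        6.25086229e-04, -1.15950867e-03]), 'effort': array([ 1.74930537e-03, -3.96840084e+01, -3.03855264e+01, -1.77811046e-07,
        9.63859668e-03,  7.79644349e-07]), 'tcp_pos': array([ 0.24821745, -0.57271125,  0.22996369]), 'ee_rot': array([-3.14128907e+00,  2.37533197e-03, -1.16203728e+00]), 'force': array([ 0.68200915, -1.03111983, -0.05405884]), 'moment': array([-0.04754761, -0.02290098, -0.02131941]), 'grip_width': 0.9979630033115524}
scene [[485.3638919096136, 0.0, 323.2796949906047], [0.0, 485.3638919096136, 252.46926973316903], [0.0, 0.0, 1.0]] [[-0.8789751788012298, -0.47666853206763177, 0.013774817161586796], [-0.3707454750906864, 0.6649156070724461, -0.6484096144963164], [0.29991736820518966, -0.575042907971196, -0.7611670159964259]] [0.40599081175532614, 0.20863553206670268, 0.7909937608488644]
top [[515.3056197621755, 0.0, 315.10319824727384], [0.0, 515.3056197621755, 235.9221364747158], [0.0, 0.0, 1.0]] [[-0.024890296335136414, -0.9992629143536456, 0.029225008910310896], [-0.9907226789119036, 0.020749589249491118, -0.13430572599706395], [0.13360032424350668, -0.03229678843842002, -0.9905088948710121]] [-0.015425150328575547, 0.4630972269088459, 0.9194759382521611]
```

View pics/scene0.png

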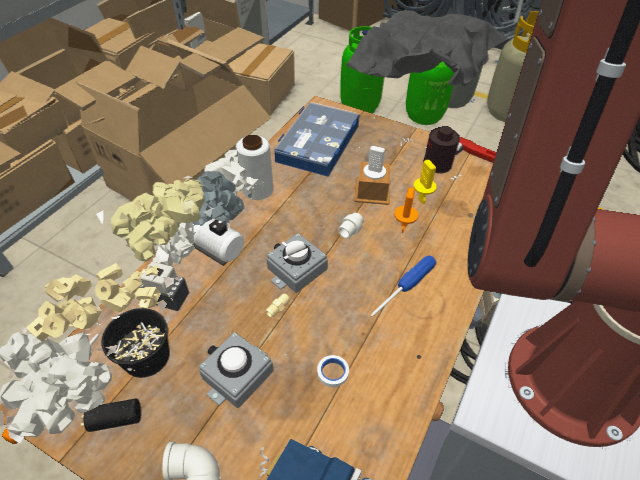

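View pics/top0.png

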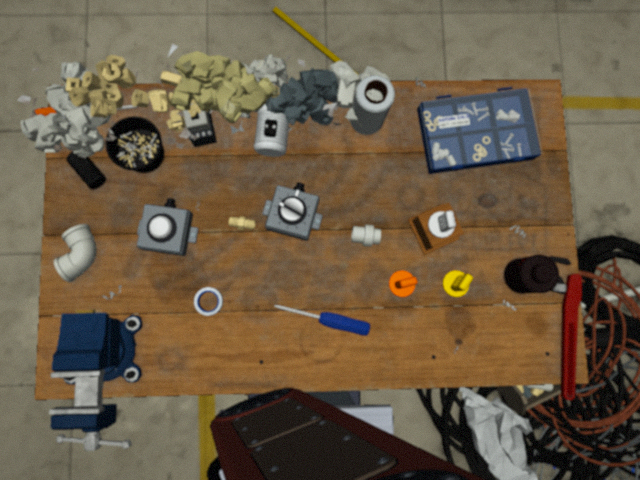

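Scene picture: the white tool in its wooden block is at scene (375,165) / top (443,220). The look-alikes are the orange tool at scene (407,205) / top (402,284) and the yellow one at scene (427,175) / top (457,284). The slotted module is at scene (297,255) / top (292,210), and its domed twin at scene (235,362) / top (163,228). I'm choosing the white tool and the module with the slot, and checking both in close crops.

Run:
```python
import cv2, numpy as np
s=cv2.imread("pics/scene0.png");t=cv2.imread("pics/top0.png")
r=lambda im,u,v,h:cv2.resize(im[v-h:v+h,u-h:u+h],(400,300) if 0 else (390,390),interpolation=cv2.INTER_CUBIC)
o=np.hstack([r(s,297,260,38),r(t,292,211,38)])
o2=np.hstack([r(s,376,172,38),r(t,438,228,38)])
cv2.imwrite("pics/cropA.png",o);cv2.imwrite("pics/cropB.png",o2)
```

```text
(no output)
```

View pics/cropA.png

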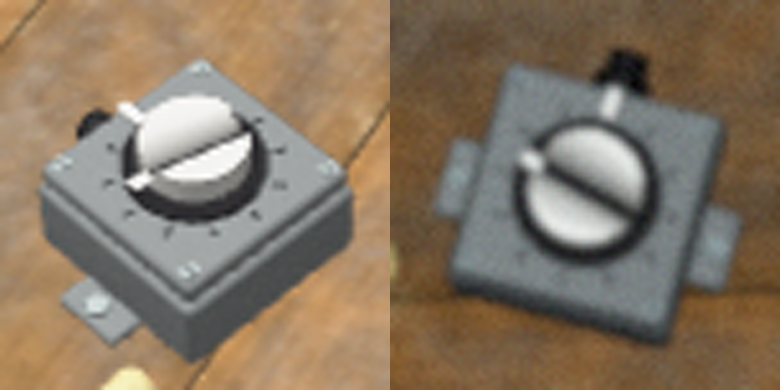

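View pics/cropB.png

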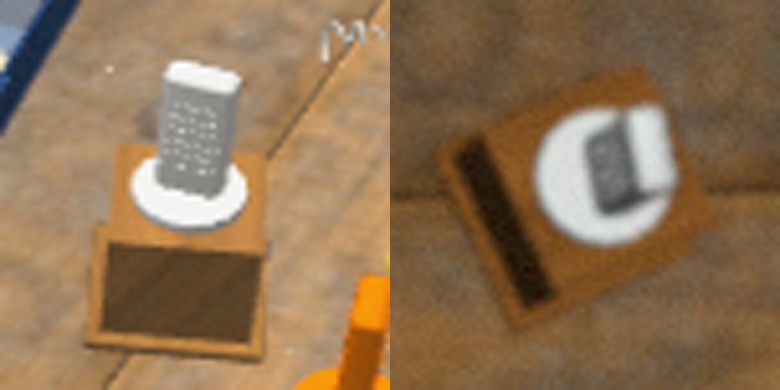

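```bash
cat > h.py <<'E'
import numpy as np, cv2
def load(n):
    c=dict(np.load(n)); return c
def ray(c,u,v):
    d=c["R"].T@np.linalg.inv(c["camera_matrix"])@np.array([u,v,1.]); o=-c["R"].T@c["t"]; return o,d
def onz(c,u,v,z):
    o,d=ray(c,u,v); return o+d*(z-o[2])/d[2]
def tri(c1,p1,c2,p2):
    o1,d1=ray(c1,*p1);o2,d2=ray(c2,*p2)
    s=np.linalg.lstsq(np.c_[d1,-d2],o2-o1,rcond=None)[0]
    a=o1+d1*s[0];b=o2+d2*s[1]; return (a+b)/2,np.linalg.norm(a-b)
def proj(c,X):
    q=c["camera_matrix"]@(c["R"]@np.asarray(X,float)+c["t"]); return q[:2]/q[2]
def cloud(c):
    v,u=np.mgrid[:480,:640]; d=c["depth"]; K=c["camera_matrix"]
    P=np.stack([(u-K[0,2])/K[0,0]*d,(v-K[1,2])/K[1,1]*d,d],-1)
    return (P-c["t"])@c["R"]
E
python3 - <<'E'
from h import *
np.set_printoptions(precision=4,suppress=True)
s=load("scene0.npz");t=load("top0.npz")
for nm,a,b in [("pointer",(285.7,257.3),(281.3,204.2)),("slot other",(307.3,247.3),(302.1,214.5)),("mark",(284.3,244),(297.1,192.5)),("griptop",(377.6,148),(450.7,218.9))]:
    print(nm,*tri(s,a,t,b))
for c,n in((s,"scene"),(t,"top")):
    P=cloud(c); col=c["color"].astype(int); white=(col.min(-1)>150)&(np.ptp(col,axis=-1)<40)
    # grip / flange / screw
    for nm,cx,cy,r,z0,z1 in [("screw",*( (0.0,0.0) ),0.03,.055,.066)]:
        pass
    def box(u,v,h): 
        m=np.zeros((480,640),bool); m[v-h:v+h,u-h:u+h]=1; return m
    u,v=((297,255) if n=="scene" else (292,210))
    m=box(u,v,22)&white&(P[...,2]>.052)&(P[...,2]<.07); q=P[m]; print(n,"screw",len(q),q.mean(0),q.min(0),q.max(0))
    u,v=((376,165) if n=="scene" else (443,222))
    b=box(u,v,32)
    for nm,z0,z1 in [("block",.05,.0585),("flange",.0595,.067),("grip",.075,.13),("griptop",.115,.13)]:
        q=P[b&(P[...,2]>z0)&(P[...,2]<z1)]; 
        if len(q)==0: print(nm,0);continue
        rect=cv2.minAreaRect((q[:,:2]*1000).astype(np.float32)); print(n,nm,len(q),q.mean(0),q.min(0),q.max(0),rect)
E
```

```text
pointer [0.5213 0.0351 0.0457] 0.0015902182010368053
slot other [ 0.4993 -0.0031  0.0483] 0.0018924751840838094
mark [0.5431 0.0056 0.0416] 0.0006787379845008986
griptop [ 0.4754 -0.254   0.118 ] 0.00019539515656038354
scene screw 250 [0.5104 0.0179 0.059 ] [ 0.4887 -0.0034  0.052 ] [0.5288 0.0378 0.0636]
scene block 350 [ 0.4704 -0.2432  0.0558] [ 0.4336 -0.4038  0.0501] [ 0.5144 -0.2095  0.0585] ((482.9931640625, -305.5300598144531), (74.40260314941406, 186.99546813964844), 9.364668846130371)
scene flange 172 [ 0.4719 -0.2426  0.0624] [ 0.451  -0.2729  0.0595] [ 0.4981 -0.2251  0.0665] ((473.26300048828125, -246.55288696289062), (44.78559112548828, 41.66328430175781), 23.93494415283203)
scene grip 317 [ 0.4706 -0.2444  0.1014] [ 0.3727 -0.2583  0.0751] [ 0.4903 -0.164   0.123 ] ((425.2795104980469, -215.84747314453125), (26.872722625732422, 145.03070068359375), 55.72163391113281)
scene griptop 79 [ 0.4739 -0.2486  0.1192] [ 0.4596 -0.2583  0.115 ] [ 0.4902 -0.2417  0.123 ] ((474.8768615722656, -249.72262573242188), (30.120969772338867, 15.78347396850586), 11.010316848754883)
top sc
[... 164 characters left out ...]
0.0585] ((476.4039611816406, -254.4532470703125), (63.99972915649414, 65.21878814697266), 22.237564086914062)
top flange 266 [ 0.473  -0.247   0.0617] [ 0.4498 -0.2838  0.0595] [ 0.4994 -0.2305  0.067 ] ((474.06463623046875, -256.77215576171875), (51.143104553222656, 51.48776626586914), 6.4037675857543945)
top grip 266 [ 0.4747 -0.251   0.1074] [ 0.4612 -0.262   0.0753] [ 0.4913 -0.2456  0.1233] ((476.20892333984375, -253.81752014160156), (30.219863891601562, 14.780275344848633), 7.66067361831665)
top griptop 132 [ 0.4758 -0.2535  0.1189] [ 0.4615 -0.2615  0.1151] [ 0.4911 -0.2462  0.1233] ((476.2270202636719, -253.75669860839844), (30.037540435791016, 14.504232406616211), 4.483262538909912)
```

Crops: A confirms the slotted screw. The pointer is at top px (281,204) and the long mark at (297,192), about 78° clockwise of the pointer seen from above. B confirms the white tool in the block. Its triangulated grip top is z≈0.118 m, against an expected 0.121 m. Next I refine the angles with a model overlay.

```bash
cat >> h.py <<'E'
from scipy.optimize import minimize
def boxpts(x,y,yaw,L,W,z0,z1):
    a=np.array([[sx*L/2,sy*W/2] for sx,sy in((1,1),(-1,1),(-1,-1),(1,-1))]);c,s=np.cos(yaw),np.sin(yaw)
    a=a@np.array([[c,s],[-s,c]])+[x,y]
    return np.array([[*p,z] for z in(z0,z1) for p in a])
def hullmask(c,P,up=1):
    p=np.array([proj(c,q) for q in P]); m=np.zeros((480,640),np.uint8)
    cv2.fillConvexPoly(m,cv2.convexHull(np.round(p*16).astype(np.int32)),255,cv2.LINE_AA,4); return m/255.
E
python3 - <<'E'
from h import *
np.set_printoptions(precision=4,suppress=True)
s=load("scene0.npz");t=load("top0.npz")
def run(c,x0,f):
    pass
res={}
for c,n in((s,"scene"),(t,"top")):
    P=cloud(c); 
    # grip: points above flange near tool
    m=((P[...,2]>.075)&(P[...,2]<.13)&(np.hypot(P[...,0]-.475,P[...,1]+.252)<.03)).astype(float)
    k=cv2.GaussianBlur(m,(0,0),1)
    f=lambda p:((cv2.GaussianBlur(hullmask(c,boxpts(p[0],p[1],p[2],.030,.014,.075,.121)),(0,0),1)-k)**2).sum()
    best=min((minimize(f,[.475,-.252,y],method="Nelder-Mead",options=dict(initial_simplex=[[.475,-.252,y],[.48,-.252,y],[.475,-.247,y],[.475,-.252,y+.1]])) for y in(0,.1,.2,.3)),key=lambda r:r.fun)
    print(n,"tool",best.x,best.fun,m.sum())
    m=((P[...,2]>.008)&(P[...,2]<.1)&(np.hypot(P[...,0]-.51,P[...,1]-.016)<.07))
    q=P[(P[...,2]>.03)&(P[...,2]<.05)&(np.hypot(P[...,0]-.51,P[...,1]-.016)<.065)]
    print(n,"module",cv2.minAreaRect((q[:,:2]*1000).astype(np.float32)),q[:,2].max(),np.median(q[:,2]))
    q=P[(P[...,2]>.053)&(P[...,2]<.0585)&(np.hypot(P[...,0]-.476,P[...,1]+.253)<.05)]
    print(n,"block",cv2.minAreaRect((q[:,:2]*1000).astype(np.float32)))
    # screw circle: ring at z=.06
    col=c["color"].astype(int); w=((col.min(-1)>140)&(np.hypot(P[...,0]-.51,P[...,1]-.016)<.03)&(P[...,2]>.05)).astype(np.uint8)
    cn=max(cv2.findContours(w,cv2.RETR_EXTERNAL,cv2.CHAIN_APPROX_NONE)[0],key=cv2.contourArea)
    h=cv2.convexHull(cn)[:,0]; X=np.array([onz(c,u,v,.058)[:2]*1000 for u,v in h],np.float32); print(n,"screw circ",cv2.minEnclosingCircle(X),cv2.fitEllipse(X))
E
```

```text
scene tool [ 0.4744 -0.2497  0.3416] 19.90652271501006 309.0
scene module ((508.0681457519531, 19.736679077148438), (83.2563705444336, 83.525390625), 73.38121032714844) 0.04999587948377954 0.04412971784291269
scene block ((475.3095703125, -250.66156005859375), (63.4981803894043, 67.25434875488281), 23.57470703125)
scene screw circ ((515.140380859375, 16.06840705871582), 20.124887466430664) ((515.9744262695312, 14.54432487487793), (26.158889770507812, 41.2940788269043), 156.399169921875)
top tool [ 0.4757 -0.2533  0.2937] 26.756398455889283 266.0
top module ((512.118896484375, 14.382678985595703), (83.58805847167969, 89.4146499633789), 73.40497589111328) 0.049890317244592454 0.04370567289436949
top block ((476.3905334472656, -254.42037963867188), (63.99972915649414, 65.14778900146484), 22.237564086914062)
top screw circ ((516.1876831054688, 11.554145812988281), 17.109756469726562) ((518.3289184570312, 10.103506088256836), (17.899961471557617, 34.98442840576172), 144.87513732910156)
```

Run:
```python
from h import *
s=load("scene0.npz");t=load("top0.npz")
rows=[]
for yaw in(.12,.3):
  r=[]
  for c,(u,v) in((s,(376,160)),(t,(446,222))):
    h=24;K=16
    im=cv2.resize(c["color"][v-h:v+h,u-h:u+h,::-1],None,fx=K/2,fy=K/2,interpolation=cv2.INTER_CUBIC)
    x,y=.475,-.252
    b=boxpts(x,y,yaw,.030,.014,.063,.121)
    f=lambda X:tuple(np.round(((proj(c,X)-[u-h,v-h])+.5)*K/2).astype(int))
    for i in range(4):
        for a,d in((i,(i+1)%4),(i+4,(i+1)%4+4),(i,i+4)): cv2.line(im,f(b[a]),f(b[d]),(0,0,255),1)
    for z in(.062,.056):
        cv2.polylines(im,[np.array([f((x+.024*np.cos(a),y+.024*np.sin(a),z)) for a in np.linspace(0,6.28,60)])],True,(255,0,0),1)
    r.append(cv2.resize(im,(390,295*390//390)) if 0 else cv2.resize(im,(300,300)))
  rows.append(np.hstack(r))
cv2.imwrite("pics/ov1.png",np.vstack(rows))
```

```text
(no output)
```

View pics/ov1.png

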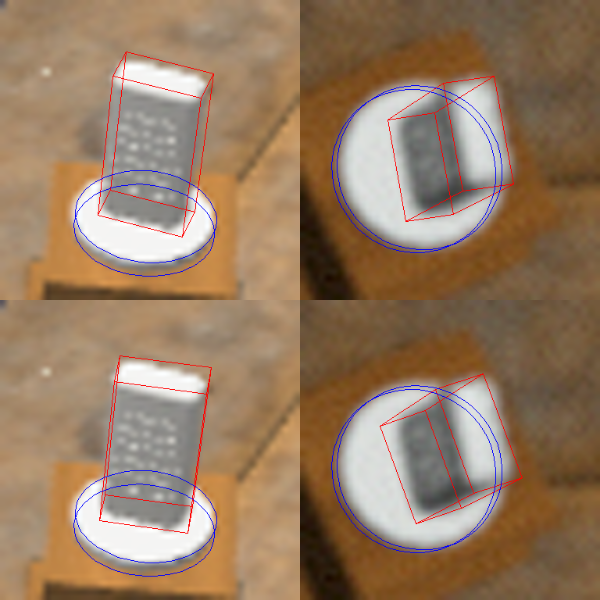

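```bash
cat > go.py <<'E'
import sys
from h import *
from plant import telemetry
from scipy.spatial.transform import Rotation as Ro
np.set_printoptions(precision=4,suppress=True)
def st():
    o=telemetry.get_obs(); print("t %.2f"%o["t"],o["tcp_pos"],o["ee_rot"],"F",o["force"],"M",o["moment"],"g %.3f"%o["grip_width"]); return o
def rel(o,pos,yaw):
    R=Ro.from_euler("xyz",o["ee_rot"]); G=Ro.from_euler("xyz",[np.pi,0,yaw])
    print("shift",R.inv().apply(np.array(pos)-o["tcp_pos"]),"turn",(R.inv()*G).as_rotvec())
if __name__=="__main__":
    a=list(map(float,sys.argv[1:])); o=st()
    if a: rel(o,a[:3],a[3])
E
python3 go.py 0.475 -0.252 0.20 -1.41
```

```text
t 0.10 [ 0.2483 -0.5727  0.2301] [-3.1413  0.0023 -1.162 ] F [ 0.5294  0.0705 -0.2146] M [ 0.0111 -0.0384 -0.0224] g 1.000
shift [-0.2041 -0.3356  0.0306] turn [0.     0.0023 0.248 ]
```

>>> apply_moves(steps="-0.204 -0.3355 0.03 0 0 0.248 1;-0.204 -0.3355 0.03 0 0 0.248 1;-0.204 -0.3355 0.03 0 0 0.248 1;-0.204 -0.3355 0.03 0 0 0.248 1;-0.204 -0.3355 0.03 0 0 0.248 1")

```text
t: 0.72
tcp_pos: [0.429, -0.3172, 0.207]
ee_rot: [3.141, 0.0, -1.41]
force: [0.9, -0.1, 0.9]
grip_width: 1.001
```

```bash
python3 go.py 0.475 -0.252 0.16 -1.41
```

```text
t 0.72 [ 0.429  -0.3172  0.207 ] [ 3.1415  0.0003 -1.4103] F [ 0.9268 -0.0843  0.8822] M [-0.0408 -0.0432  0.034 ] g 1.001
shift [-0.057  -0.0558  0.047 ] turn [ 0.0001  0.0003 -0.0003]
```

>>> apply_moves(steps="-0.055 -0.055 0.045 0 0 0 1;-0.055 -0.055 0.045 0 0 0 1;-0.055 -0.055 0.045 0 0 0 1;-0.055 -0.055 0.045 0 0 0 1")

```text
t: 1.23
tcp_pos: [0.4738, -0.2567, 0.1628]
ee_rot: [3.141, -0.001, -1.41]
force: [-0.1, -0.3, -0.3]
grip_width: 0.999
```

Run:
```python
from go import *
from plant import cams
o=st(); rel(o,[.475,-.252,.073],-1.41)
for n in("scene","top"):
    c=cams.camera(n); np.savez(n+"1.npz",**c)
s=load("scene1.npz");t=load("top1.npz")
r=lambda c,u,v,h:cv2.resize(c["color"][v-h:v+h,u-h:u+h,::-1],(390,390),interpolation=cv2.INTER_CUBIC)
cv2.imwrite("pics/a1.png",np.hstack([r(s,385,150,60),r(t,446,222,60)]))
```

```text
t 1.23 [ 0.4738 -0.2567  0.1628] [ 3.1414 -0.0007 -1.41  ] F [-0.1336 -0.2586 -0.321 ] M [-0.0004 -0.0268  0.0172] g 0.999
shift [-0.0045 -0.002   0.0898] turn [ 0.0001 -0.0007 -0.    ]
```

View pics/a1.png

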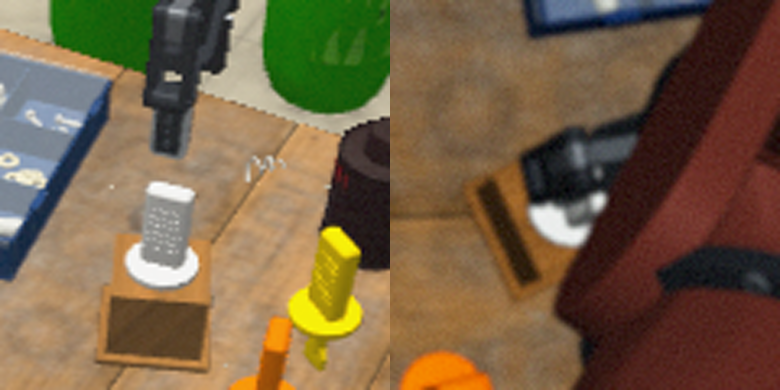

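The picture shows the open gripper above the white tool. The look-alikes, at crop px (335,270) and (270,350), are clear of the fingers. I descend now.

>>> apply_moves(steps="-0.0045 -0.002 0.02 0 0 0 1;-0.0045 -0.002 0.05 0 0 0 1;-0.0045 -0.002 0.09 0 0 0 1;-0.0045 -0.002 0.09 0 0 0 1")

```text
t: 1.82
tcp_pos: [0.4722, -0.2505, 0.0699]
ee_rot: [3.136, 0.005, -1.412]
force: [0.1, -0.1, -0.6]
grip_width: 1.002
```

>>> apply_moves(steps="0 0 0 0 0 0 0;0 0 0 0 0 0 0;0 0 0 0 0 0 0;0 0 0 0 0 0 0;0 0 0 0 0 0 0")

```text
t: 2.45
tcp_pos: [0.4759, -0.2517, 0.0735]
ee_rot: [-3.14, -0.001, -1.41]
force: [-0.1, 0.1, 4.3]
grip_width: 0.158
```

Run:
```python
from go import *
from plant import cams
o=st()
for n in("scene","top"):
    c=cams.camera(n); np.savez(n+"2.npz",**c)
s=load("scene2.npz");t=load("top2.npz")
r=lambda c,u,v,h:cv2.resize(c["color"][v-h:v+h,u-h:u+h,::-1],(390,390),interpolation=cv2.INTER_CUBIC)
cv2.imwrite("pics/a2.png",np.hstack([r(s,376,165,40),r(t,446,222,40)]))
```

```text
t 2.45 [ 0.4759 -0.2517  0.0735] [-3.1403 -0.0013 -1.4099] F [-0.1333  0.0772  4.2652] M [ 0.0553  0.0418 -0.0044] g 0.158
```

View pics/a2.png

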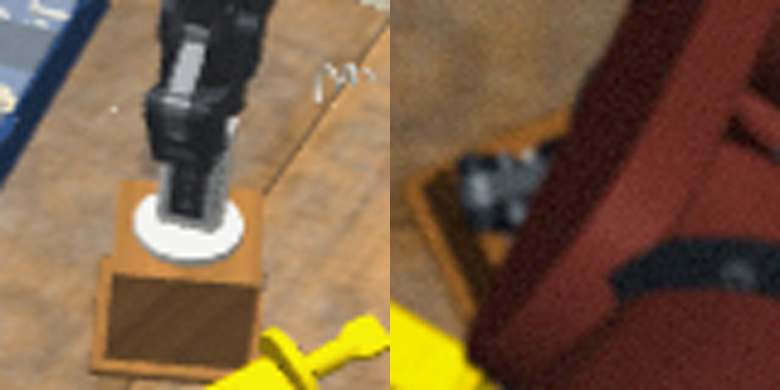

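The grip width of 0.158 is about 14 mm, so the tool is gripped. But the yellow look-alike has been knocked over, at crop px (320,360). I take a full view.

Run:
```python
import numpy as np,cv2
for n in("scene2","top2"):
    cv2.imwrite(f"pics/{n}f.png",dict(np.load(n+".npz"))["color"][:,:,::-1])
```

```text
(no output)
```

View pics/scene2f.png

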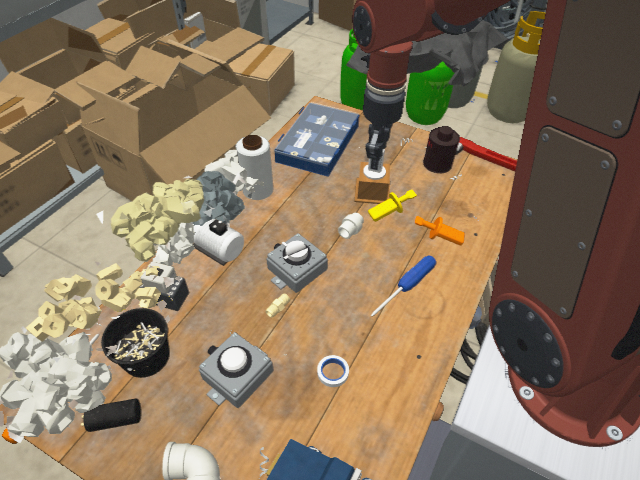

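View pics/top2f.png

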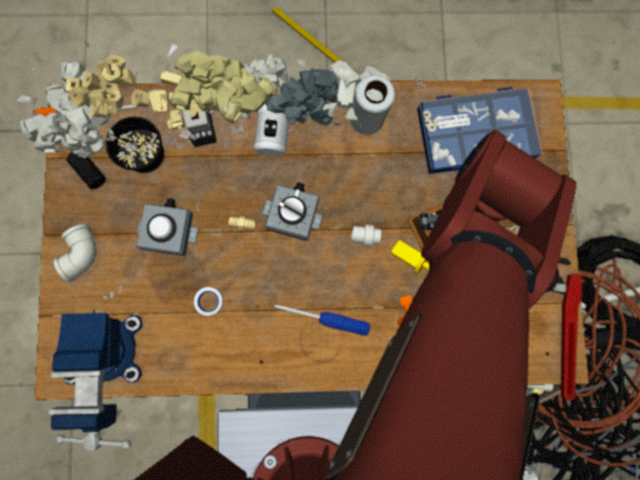

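Both look-alikes, orange and yellow, have toppled. They now lie on the table at scene px (440,230) and (392,205), away from the gripper, so they are no hazard. The white tool is held in the jaws. I lift it straight up.

>>> apply_moves(steps="0 0 -0.03 0 0 0 0;0 0 -0.07 0 0 0 0;0 0 -0.115 0 0 0 0;0 0 -0.115 0 0 0 0;0 0 -0.115 0 0 0 0")

```text
t: 3.18
tcp_pos: [0.4743, -0.2507, 0.1863]
ee_rot: [3.14, 0.001, -1.41]
force: [-1.3, -0.1, -2.2]
grip_width: 0.159
```

Run:
```python
from go import *
from plant import cams
o=st(); rel(o,[.5098,.0165,.195],-.52)
c=cams.camera("scene"); np.savez("scene3.npz",**c)
cv2.imwrite("pics/a3.png",cv2.resize(c["color"][80:220,300:460,::-1],None,fx=4,fy=4,interpolation=cv2.INTER_CUBIC))
for n in("scene0","top0"):
    c=load(n+".npz"); u,v=(297,255) if n[0]=="s" else (292,210)
    a,b=((287,257),(307,247.3)) if n[0]=="s" else((285,205.5),(302,214.5))
    g=cv2.cvtColor(c["color"],cv2.COLOR_RGB2GRAY).astype(float)
    pts=[]
    a=np.array(a);b=np.array(b);d=(b-a)/np.linalg.norm(b-a);nrm=np.array([-d[1],d[0]])
    for s in np.linspace(.2,.85,14):
        p=a+s*(b-a); w=np.linspace(-2.5,2.5,26); q=p+w[:,None]*nrm
        val=cv2.remap(g.astype(np.float32),q[:,0].astype(np.float32),q[:,1].astype(np.float32),cv2.INTER_CUBIC)[:,0]
        i=val.argmin(); pts.append(onz(c,*q[i],.055)[:2])
    pts=np.array(pts); l=cv2.fitLine(pts.astype(np.float32),cv2.DIST_HUBER,0,.001,.001).ravel(); ang=np.degrees(np.arctan2(l[1],l[0]))%180
    print(n,"slot ang",ang,"mid",l[2:], "dist of (.5098,.0165) from line",np.cross(l[:2],np.array([.5098,.0165])-l[2:]))
```

```text
t 3.17 [ 0.4743 -0.2507  0.1863] [ 3.1401  0.0015 -1.4099] F [-1.3463 -0.057  -2.1926] M [-0.0271  0.0019 -0.0365] g 0.159
shift [-0.2581 -0.0778 -0.0085] turn [ 0.0008  0.002  -0.8899]
scene0 slot ang 59.161243 mid [0.5074 0.0187] dist of (.5098,.0165) from line -0.003202006865798215
top0 slot ang 59.20939 mid [0.5063 0.0118] dist of (.5098,.0165) from line -0.0005912978130842299<stdin>:17: DeprecationWarning: Arrays of 2-dimensional vectors are deprecated. Use arrays of 3-dimensional vectors instead. (deprecated in NumPy 2.0)
```

View pics/a3.png

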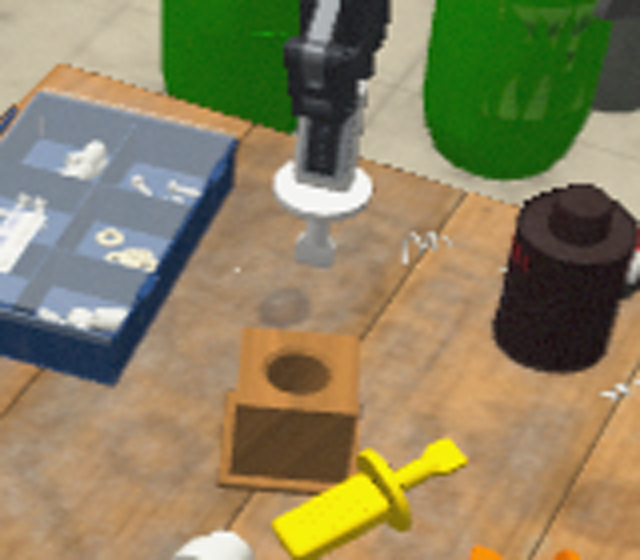

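Picture: the tool hangs upright in the jaws and the well mouth is visible at scene px (374.5,173.5). The slot angle agrees between both cameras at 59.2°. I move above the screw.

>>> apply_moves(steps="-0.258 -0.078 -0.0085 0 0 -0.872 0;-0.258 -0.078 -0.0085 0 0 -0.872 0;-0.258 -0.078 -0.0085 0 0 -0.872 0;-0.258 -0.078 -0.0085 0 0 -0.872 0;-0.258 -0.078 -0.0085 0 0 -0.872 0")

```text
t: 3.85
tcp_pos: [0.5091, 0.0194, 0.1935]
ee_rot: [3.14, 0.005, -0.53]
force: [0.3, 0.1, -0.6]
grip_width: 0.155
```

Run:
```python
from go import *
o=st(); rel(o,[.5098,.0165,.165],-.538)
s=load("scene3.npz"); print("well from scene",onz(s,374.5,173.5,.056))
```

```text
t 3.85 [0.5091 0.0194 0.1935] [ 3.1404  0.0046 -0.5296] F [ 0.2845  0.114  -0.629 ] M [-0.0356 -0.0148 -0.001 ] g 0.155
shift [0.0022 0.0021 0.0285] turn [0.0012 0.0046 0.0084]
well from scene [ 0.4733 -0.248   0.056 ]
```

>>> apply_moves(steps="0 0 0 0 0 0 0;0 0 0.03 0 0 0 0;0 0 0.056 0 0 0 0;0 0 0.056 0 0 0 0;0 0 0.056 0 0 0 0")

```text
t: 4.47
tcp_pos: [0.5109, 0.015, 0.1401]
ee_rot: [3.141, 0.0, -0.54]
force: [0.3, 0.8, -1.3]
grip_width: 0.158
```

Run:
```python
from go import *
from plant import cams
o=st(); rel(o,[.5098,.0165,.137],-.538)
for n in("scene","top"):
    c=cams.camera(n); np.savez(n+"4.npz",**c)
s=load("scene4.npz");t=load("top4.npz")
r=lambda c,u,v,h:cv2.resize(c["color"][v-h:v+h,u-h:u+h,::-1],(390,390),interpolation=cv2.INTER_CUBIC)
cv2.imwrite("pics/a4.png",np.hstack([r(s,297,245,38),r(t,292,211,38)]))
```

```text
t 4.47 [0.5109 0.015  0.1401] [ 3.1413  0.0001 -0.5399] F [ 0.3062  0.7733 -1.2669] M [-0.0574  0.0093  0.0106] g 0.158
shift [-0.0017 -0.0007  0.0031] turn [ 0.0003  0.0001 -0.0019]
```

View pics/a4.png

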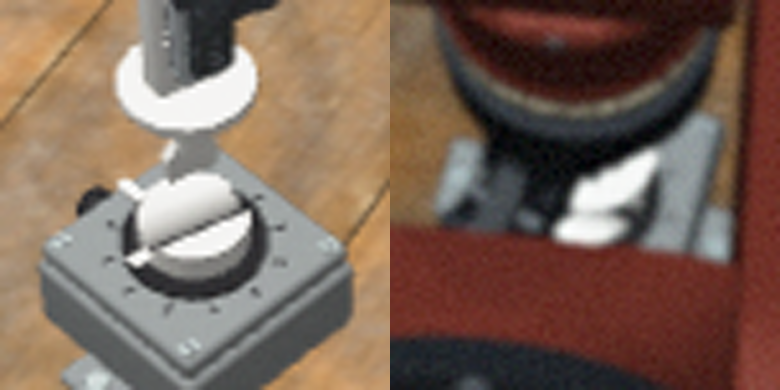

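```bash
cat > ov.py <<'E'
from h import *
def overlay(c,ctr,h,out,x,y,zg,yaw,extra=[],K=10):
    u,v=ctr; im=cv2.resize(c["color"][v-h:v+h,u-h:u+h,::-1],(600,600),interpolation=cv2.INTER_CUBIC);k=600/(2*h)
    f=lambda X:tuple(np.round(((proj(c,X)-[u-h,v-h])+.5)*k).astype(int))
    for L,W,z0,z1,colr in((.03,.014,zg-.029,zg+.029,(0,0,255)),(.02,.004,zg-.078,zg-.06,(0,255,0))):
        b=boxpts(x,y,yaw,L,W,z0,z1)
        for i in range(4):
            for a,d in((i,(i+1)%4),(i+4,(i+1)%4+4),(i,i+4)): cv2.line(im,f(b[a]),f(b[d]),colr,1)
    for z in(zg-.036,zg-.03):
        cv2.polylines(im,[np.array([f((x+.024*np.cos(a),y+.024*np.sin(a),z)) for a in np.linspace(0,6.28,60)])],True,(255,0,0),1)
    for (cx,cy,z,r) in extra:
        cv2.polylines(im,[np.array([f((cx+r*np.cos(a),cy+r*np.sin(a),z)) for a in np.linspace(0,6.28,60)])],True,(255,0,255),1)
    cv2.imwrite(out,im)
E
python3 - <<'E'
from ov import *
overlay(load("scene4.npz"),(297,240),40,"pics/ov4.png",.5109,.015,.159,-.54+np.pi/2,[(.5098,.0165,.060,.02),(.5098,.0165,.048,.02)])
E
```

```text
(no output)
```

View pics/ov4.png

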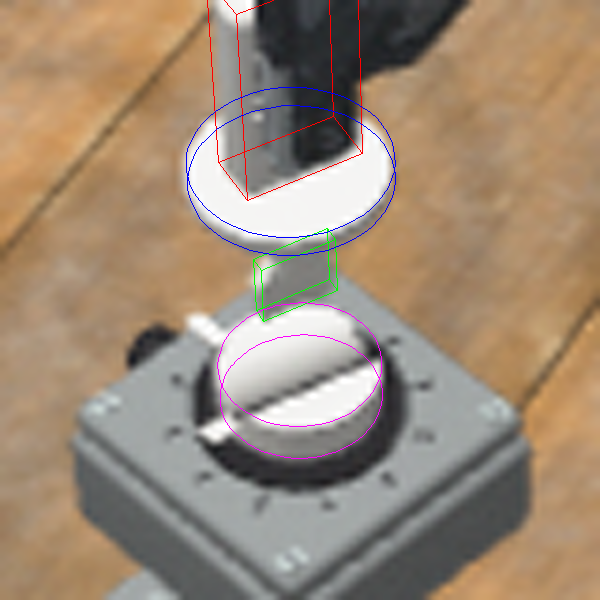

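The tool overlay matches the picture to within a pixel, and the screw circle matches too. I correct by 1.7 mm and lower.

>>> apply_moves(steps="-0.0017 -0.0007 0 0 0 0 0;-0.0017 -0.0007 0.01 0 0 0 0;-0.0017 -0.0007 0.018 0 0 0 0;-0.0017 -0.0007 0.018 0 0 0 0")

```text
t: 5.08
tcp_pos: [0.5086, 0.0175, 0.1206]
ee_rot: [3.14, 0.003, -0.538]
force: [0.4, -0.5, -0.6]
grip_width: 0.155
```

```bash
python3 go.py .5098 .0165 .109 -.538
```

```text
t 5.08 [0.5086 0.0175 0.1206] [ 3.1404  0.0026 -0.5379] F [ 0.4155 -0.4947 -0.5951] M [-0.013  -0.0195 -0.0345] g 0.155
shift [0.0016 0.0002 0.0116] turn [0.0012 0.0026 0.0001]
```

>>> apply_moves(steps="0.0008 0 0 0 0 0 0;0.0008 0 0.004 0 0 0 0;0.0008 0 0.008 0 0 0 0;0.0008 0 0.012 0 0 0 0;0.0008 0 0.012 0 0 0 0")

```text
t: 5.7
tcp_pos: [0.5099, 0.017, 0.1094]
ee_rot: [3.141, 0.001, -0.538]
force: [-0.2, -0.6, -1.2]
grip_width: 0.158
```

Run:
```python
from go import *
from plant import cams
from ov import overlay
o=st(); rel(o,[.5098,.0165,.108],-.538)
c=cams.camera("scene"); np.savez("scene5.npz",**c)
p=o["tcp_pos"]; overlay(c,(297,240),40,"pics/ov5.png",p[0],p[1],p[2]+.019,o["ee_rot"][2]+np.pi/2,[(.5098,.0165,.060,.02)])
```

```text
t 5.70 [0.5099 0.017  0.1094] [ 3.1411  0.0011 -0.538 ] F [-0.1925 -0.6238 -1.1936] M [-0.0785 -0.0428  0.0151] g 0.158
shift [0.0001 0.0005 0.0014] turn [ 0.0005  0.0011 -0.    ]
```

View pics/ov5.png

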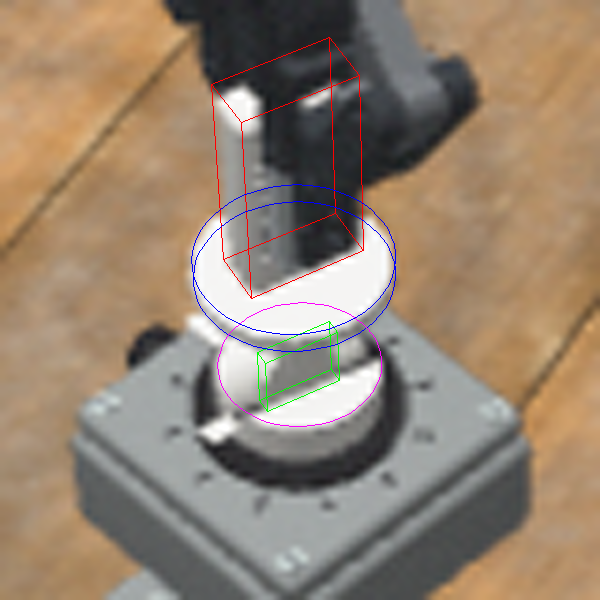

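The blade is in the slot: the tip is about 2 mm above the floor and the contact forces are small. I lower slightly and turn clockwise (+z of the tool), about 1.32 rad plus play.

>>> apply_moves(steps="0 0.0003 0.001 0 0 0 0;0 0.0003 0.001 0 0 0.15 0;0 0.0003 0.001 0 0 0.3 0;0 0.0003 0.001 0 0 0.45 0;0 0.0003 0.001 0 0 0.6 0")

```text
t: 6.38
tcp_pos: [0.5099, 0.0172, 0.109]
ee_rot: [3.141, 0.001, -1.143]
force: [-1.0, 0.7, -0.2]
grip_width: 0.156
```

```bash
python3 go.py .5098 .0165 .108 -1.908
```

```text
t 6.38 [0.5099 0.0172 0.109 ] [ 3.1413  0.0013 -1.1429] F [-0.9911  0.7327 -0.2008] M [0.2878 0.1668 0.0379] g 0.156
shift [0.0006 0.0004 0.001 ] turn [0.0008 0.0011 0.7651]
```

>>> apply_moves(steps="0.0003 0.0002 0.0005 0 0 0.15 0;0.0003 0.0002 0.0005 0 0 0.3 0;0.0003 0.0002 0.0005 0 0 0.45 0;0.0003 0.0002 0.0005 0 0 0.6 0;0.0003 0.0002 0.0005 0 0 0.6 0")

```text
t: 7.0
tcp_pos: [0.5101, 0.0172, 0.1087]
ee_rot: [3.141, 0.002, -1.737]
force: [-1.2, 4.2, 0.4]
grip_width: 0.155
```

Run:
```python
from go import *
from plant import cams
from ov import overlay
o=st(); rel(o,[.5098,.0165,.108],-1.908)
c=cams.camera("scene"); np.savez("scene6.npz",**c)
cv2.imwrite("pics/a6.png",cv2.resize(c["color"][200:290,250:350,::-1],None,fx=6,fy=6,interpolation=cv2.INTER_CUBIC))
```

```text
t 7.00 [0.5101 0.0172 0.1087] [ 3.141   0.0017 -1.7366] F [-1.178   4.2062  0.4472] M [0.6826 0.1531 0.008 ] g 0.155
shift [0.0007 0.0002 0.0007] turn [0.0007 0.0016 0.1714]
```

View pics/a6.png

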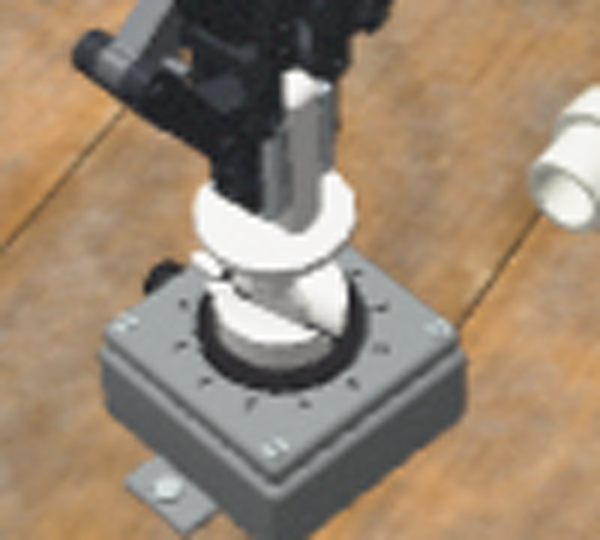

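Picture: the screw turns with the tool. The pointer at crop (217,287) is just short of the long mark at (207,265). I turn the remaining 0.16 rad or so.

>>> apply_moves(steps="0.0003 -0.0003 0.0003 0 0 0.1 0;0.0003 -0.0003 0.0003 0 0 0.165 0;0.0003 -0.0003 0.0003 0 0 0.165 0;0.0003 -0.0003 0.0003 0 0 0.165 0")

```text
t: 7.55
tcp_pos: [0.5105, 0.0168, 0.1082]
ee_rot: [3.141, 0.002, -1.901]
force: [-1.3, 6.1, 1.1]
grip_width: 0.154
```

Run:
```python
from go import *
from plant import cams
o=st()
c=cams.camera("scene"); np.savez("scene7.npz",**c)
cv2.imwrite("pics/a7.png",cv2.resize(c["color"][225:285,260:330,::-1],None,fx=8,fy=8,interpolation=cv2.INTER_CUBIC))
```

```text
t 7.55 [0.5105 0.0168 0.1082] [ 3.1412  0.0016 -1.9012] F [-1.3164  6.1068  1.1004] M [1.1548 0.1353 0.0631] g 0.154
```

View pics/a7.png

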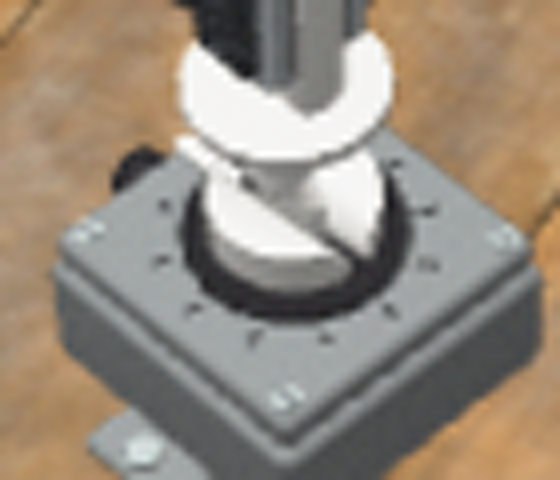

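Run:
```python
from h import *
c=load("scene7.npz")
f=lambda u,v,z:onz(c,260+u/8-.5,225+v/8-.5,z)
a=f(237,180,.05);b=f(355,262,.05);d=(a-b);print(a,b,np.degrees(np.arctan2(d[1],d[0])))
m=f(180,140,.044);k=f(222,168,.044);d=m-k;print(m,k,np.degrees(np.arctan2(d[1],d[0])))
s=load("scene0.npz");t=load("top0.npz")
for cc,p,q in((t,(254+(612-390)/5.13-.5,173+88/5.13-.5),(254+(610-390)/5.13-.5,173+113/5.13-.5)),):
    d=onz(cc,*p,.042)-onz(cc,*q,.042);print("mark top",np.degrees(np.arctan2(d[1],d[0])))
```

```text
[0.52750029 0.01379966 0.05      ] [0.49112941 0.02197511 0.05      ] -12.668391856494488
[0.54866375 0.00524189 0.044     ] [0.53542163 0.00794476 0.044     ] -11.536239377712967
mark top -5.627571413158144
```

Slot ≈ −12.7°, mark ≈ −16.6° (module edge), so the error is about 4°, where 15° is allowed. I turn 0.06 more, back off 0.1 into the play to unload the blade, then withdraw.

>>> apply_moves(steps="0 0 0 0 0 0.06 0;0 0 0 0 0 0.06 0;0 0 0 0 0 0.06 0;0 0 0 0 0 -0.03 0;0 0 0 0 0 -0.03 0")

```text
t: 8.22
tcp_pos: [0.5105, 0.0161, 0.1081]
ee_rot: [-3.141, 0.0, -1.873]
force: [0.4, 3.3, 0.1]
grip_width: 0.154
```

>>> apply_moves(steps="0 0 -0.008 0 0 0 0;0 0 -0.018 0 0 0 0;0 0 -0.05 0 0 0 0;0 0 -0.09 0 0 0 0;0 0 -0.09 0 0 0 0")

```text
t: 8.85
tcp_pos: [0.514, 0.0148, 0.2035]
ee_rot: [-3.131, 0.0, -1.873]
force: [-0.3, -0.2, -0.6]
grip_width: 0.157
```

Run:
```python
from go import *
from plant import cams
from ov import overlay
o=st(); p=o["tcp_pos"]
c=cams.camera("scene"); np.savez("scene8.npz",**c)
overlay(c,(297,230),45,"pics/ov8.png",p[0],p[1],p[2]+.019,o["ee_rot"][2]+np.pi/2)
rel(o,[.475,-.252,.197],-1.41)
```

```text
t 8.85 [0.514  0.0148 0.2035] [-3.1311  0.0005 -1.8733] F [-0.2556 -0.1679 -0.5828] M [0.0435 0.0142 0.0287] g 0.157
shift [ 0.2663 -0.0422  0.0068] turn [-0.0104 -0.002  -0.4633]
```

View pics/ov8.png

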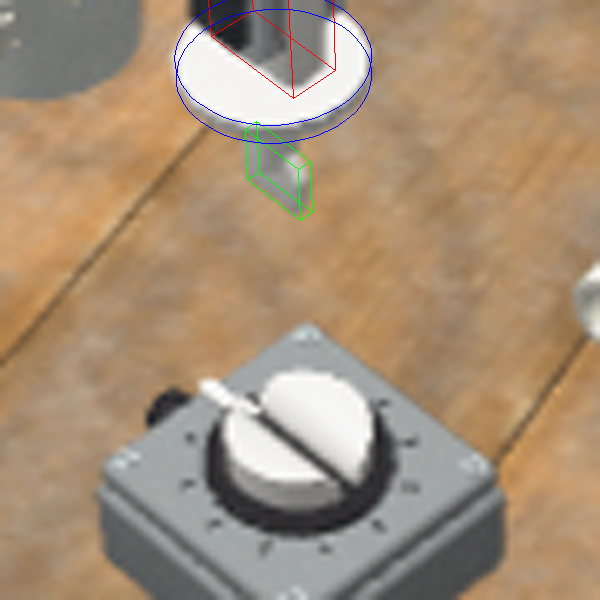

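Picture: the pointer at zoom px (240,400) lies in line with the long mark at (212,388), and the blade is clear of the screw. I go back to the block.

>>> apply_moves(steps="0.2663 -0.0422 0.007 0 0 -0.463 0;0.2663 -0.0422 0.007 0 0 -0.463 0;0.2663 -0.0422 0.007 0 0 -0.463 0;0.2663 -0.0422 0.007 0 0 -0.463 0;0.2663 -0.0422 0.007 0 0 -0.463 0")

```text
t: 9.52
tcp_pos: [0.4695, -0.2534, 0.1896]
ee_rot: [3.139, 0.001, -1.413]
force: [-0.3, -0.7, -1.3]
grip_width: 0.158
```

>>> apply_moves(steps="0 0 0 0 0 0 0;0 0 0.02 0 0 0 0;0 0 0.05 0 0 0 0;0 0 0.05 0 0 0 0;0 0 0.05 0 0 0 0")

```text
t: 10.15
tcp_pos: [0.4716, -0.2502, 0.1414]
ee_rot: [3.141, 0.0, -1.409]
force: [0.3, -0.5, 0.2]
grip_width: 0.157
```

Run:
```python
from go import *
from plant import cams
from ov import overlay
o=st(); p=o["tcp_pos"]
c=cams.camera("scene"); np.savez("scene9.npz",**c)
overlay(c,(376,165),40,"pics/ov9.png",p[0],p[1],p[2]+.019,o["ee_rot"][2]+np.pi/2,[(.475,-.2517,.056,.017)])
rel(o,[.475,-.2517,.073],-1.41)
```

```text
t 10.15 [ 0.4716 -0.2502  0.1414] [ 3.1413  0.0002 -1.4092] F [ 0.2523 -0.5145  0.1907] M [ 0.0293  0.0042 -0.0052] g 0.157
shift [ 0.002  -0.0031  0.0684] turn [0.0003 0.0002 0.0008]
```

View pics/ov9.png

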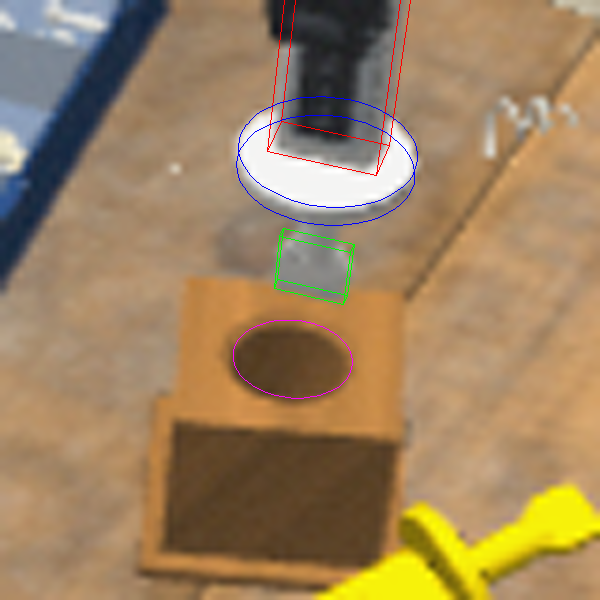

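The ring overlays the real well mouth, centre at zoom px (292,361). I correct and lower into the well.

>>> apply_moves(steps="0.002 -0.003 0 0 0 0 0;0.002 -0.003 0.02 0 0 0 0;0.002 -0.003 0.04 0 0 0 0;0.002 -0.003 0.06 0 0 0 0;0.002 -0.003 0.064 0 0 0 0")

```text
t: 10.82
tcp_pos: [0.4744, -0.2519, 0.0765]
ee_rot: [3.14, 0.001, -1.41]
force: [-0.5, 0.0, -1.0]
grip_width: 0.154
```

>>> apply_moves(steps="0 0 0.001 0 0 0 0;0 0 0.002 0 0 0 0;0 0 0.003 0 0 0 0")

```text
t: 11.2
tcp_pos: [0.4754, -0.2528, 0.0751]
ee_rot: [-3.14, -0.001, -1.41]
force: [-0.8, -0.2, -0.4]
grip_width: 0.155
```

Run:
```python
from go import *
from plant import cams
from ov import overlay
o=st(); p=o["tcp_pos"]
c=cams.camera("scene"); np.savez("scene10.npz",**c)
overlay(c,(376,165),40,"pics/ov10.png",p[0],p[1],p[2]+.019,o["ee_rot"][2]+np.pi/2)
```

```text
t 11.20 [ 0.4754 -0.2528  0.0751] [-3.1403 -0.0013 -1.4101] F [-0.7865 -0.2057 -0.3607] M [ 0.014   0.0191 -0.0163] g 0.155
```

View pics/ov10.png

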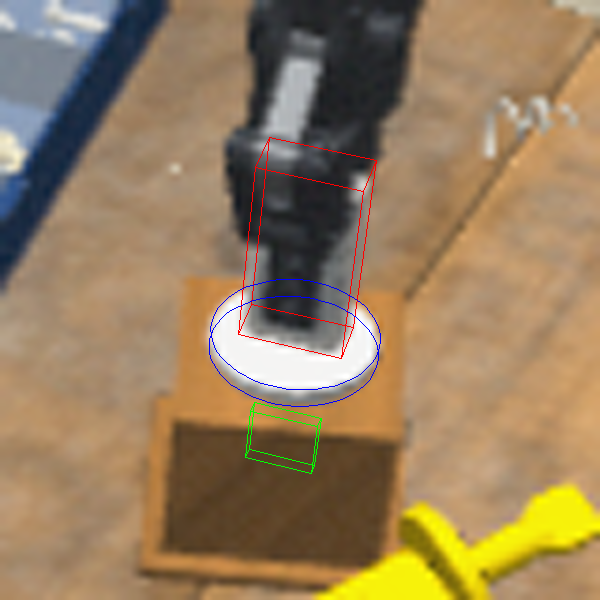

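The flange sits just above the block, with no contact force yet. I lower another 2 mm or so.

>>> apply_moves(steps="0 0 0.001 0 0 0 0;0 0 0.002 0 0 0 0;0 0 0.002 0 0 0 0")

```text
t: 11.62
tcp_pos: [0.4751, -0.2525, 0.0735]
ee_rot: [-3.141, -0.0, -1.41]
force: [-2.1, 1.4, 6.1]
grip_width: 0.159
```

Contact at 6 N, so the flange is down. I open the jaws.

>>> apply_moves(steps="0 0 0 0 0 0 0.3;0 0 0 0 0 0 0.6;0 0 0 0 0 0 1;0 0 0 0 0 0 1;0 0 0 0 0 0 1")

```text
t: 12.25
tcp_pos: [0.4747, -0.2523, 0.0721]
ee_rot: [3.141, 0.0, -1.41]
force: [0.4, 0.6, 0.2]
grip_width: 1.001
```

>>> apply_moves(steps="0 0 -0.02 0 0 0 1;0 0 -0.06 0 0 0 1;0 0 -0.12 0 0 0 1;0 0 -0.15 0 0 0 1;0 0 -0.15 0 0 0 1")

```text
t: 12.88
tcp_pos: [0.4768, -0.2537, 0.226]
ee_rot: [-3.136, -0.005, -1.41]
force: [-0.2, 1.0, -0.9]
grip_width: 0.998
```

Run:
```python
from go import *
from plant import cams
from ov import overlay
o=st()
c=cams.camera("scene"); np.savez("scene11.npz",**c); np.savez("top11.npz",**cams.camera("top"))
cv2.imwrite("pics/f11.png",c["color"][:,:,::-1])
overlay(c,(376,165),40,"pics/ov11.png",.475,-.252,.092,.16)
P=cloud(c); q=P[(P[...,2]>.115)&(P[...,2]<.13)&(np.hypot(P[...,0]-.475,P[...,1]+.252)<.03)]; print("griptop",q.mean(0),len(q))
```

```text
t 12.88 [ 0.4768 -0.2537  0.226 ] [-3.1361 -0.0055 -1.41  ] F [-0.222   0.9823 -0.9157] M [ 0.0047 -0.0169  0.0212] g 0.998
griptop [ 0.4735 -0.2491  0.1188] 81
```

View pics/f11.png

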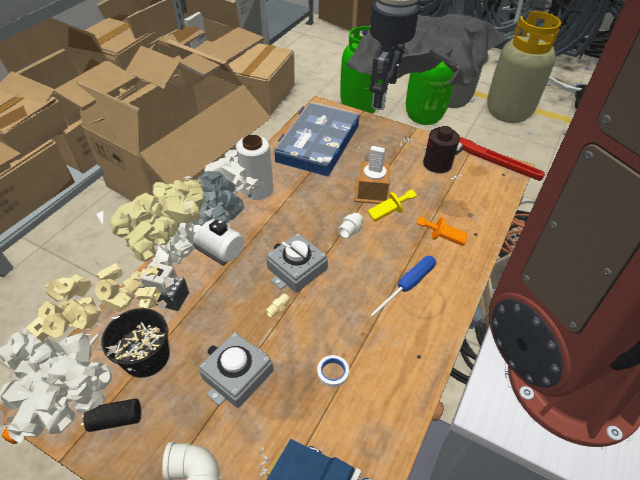

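View pics/ov11.png

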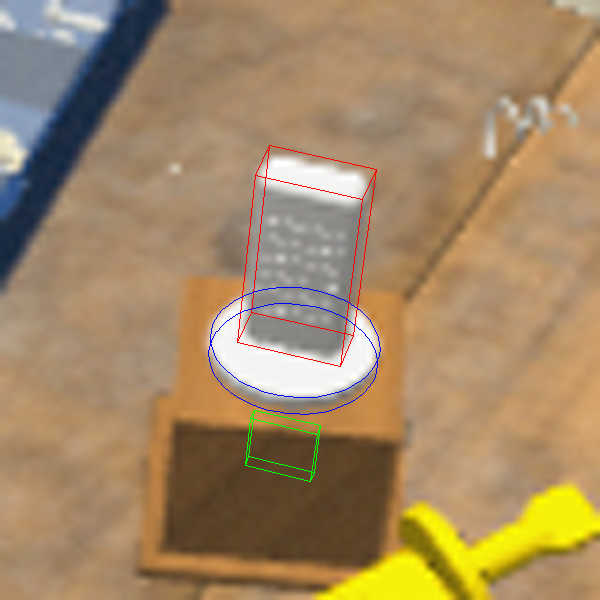

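Pictures: the tool hangs upright in the block at scene px (375,163), the pointer is at the mark, and the gripper is well clear. I do a last pointer check and hand in.

Run:
```python
from go import *
c=load("scene11.npz")
cv2.imwrite("pics/a12.png",cv2.resize(c["color"][225:290,260:335,::-1],None,fx=7,fy=7,interpolation=cv2.INTER_CUBIC))
```

```text
(no output)
```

View pics/a12.png

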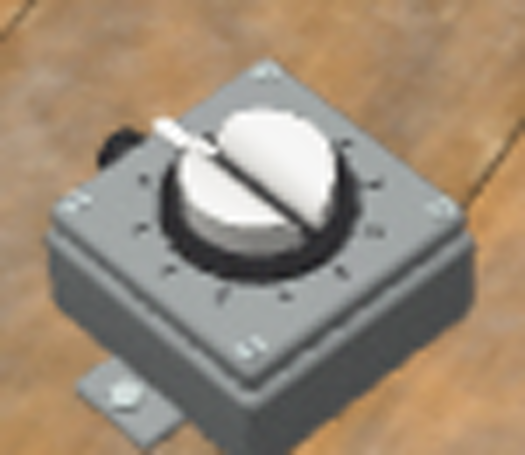

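>>> apply_moves(steps="0 0 0 0 0 0 1;0 0 0 0 0 0 1")

```text
t: 13.22
tcp_pos: [0.4739, -0.2517, 0.2202]
ee_rot: [3.139, 0.003, -1.41]
force: [0.1, 0.9, 0.9]
grip_width: 1.001
```

The pointer at zoom px (200,140) meets the long mark at (168,128) in line.

```bash
python3 -c "
from plant import arm
print(arm.finish_job())"
```

```text
the job is handed in; nothing more can be done
None
```

The job is done and handed in at about 13 s. I took the white tool from its block, set its blade in the slotted screw and turned the screw clockwise about 1.3 rad to the long mark. Then I put the tool back in the well, let go and lifted clear.

**Last checks:**
- **Pointer:** in the last picture it lies in line with the long mark. During the turn I measured about 4° short, within the 15° allowed, then turned 0.06 rad further. I did not measure the angle again afterwards.
- **Tool:** it hangs upright with its flange on the block. The grip top is at (0.474, −0.249, 0.119), against an expected height of 0.121, and within about 3 mm of where I place the well's axis.
- **Gripper:** it is open and about 0.15 m above where it let go of the tool, with forces near zero.

**Disagreements and events:**
- The two cameras differed by 2–4 mm in places, and the slot line by 3 mm. An overlay of the tool on the scene camera picture settled this.
- Early estimates of the mark's angle scattered from −6° to −18°; I used −16.6°, taken from the module's edges.
- The orange and yellow look-alikes toppled while I was descending to the white tool. I felt no contact force, and they were still lying on the table in the last full picture.

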